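# Pin the frame and hold the post for tacking

## Task

Drop the loose orange-handled locating pin end-down into the free hole of the clamped aluminium base frame until its collar sits on the floor plate, and let go of it. Then fetch the upright aluminium post, carry it over the clamps and pins without bumping anything with it, and hold it upright over the stub for tack welding: sides flush with the stub's, the same way round, and an open gap of about 5 mm, not touching. Finish while still gripping the post there, and leave the pin that is already in, the magnet, the marker and the spray can alone.

Things in the scene. Friction and masses are not known exactly. Their poses are not given: they have to be found in the camera images.
- fixture: Fixed assembly: grey tooling plate 280 x 360 x 25 mm (x, y, z) on the bench; clamped on it an aluminium base frame of 30 mm tube, 220 x 260 mm outside, rail tops 55 mm above the bench; in it a dark grey floor plate, top 35 mm above the bench, with a stub in the middle and two vertical holes. Origin: centre of the tooling plate's underside, at bench height, z up. Position and yaw vary.
- stub_top (a point): Centre of the top end of the stub, an upright aluminium rectangular tube, 60 mm along x by 40 mm along y, wall 4 mm, open at the top; it stands 40 mm above the floor plate, its top end 75 mm above the bench, in the middle of the frame. Axes as fixture.
- free_hole (a point): Centre of the mouth of the free hole in the floor plate, 35 mm above the bench, at x -45, y +75 mm of fixture. Diameter 18 mm with a 2 mm chamfer; it goes straight down 35 mm, through floor plate and tooling plate, to the bench.
- pin: The loose locating pin, 108 mm long: steel shank 16 mm thick, 32 mm long, tapered tip; collar 28 mm wide, 8 mm thick; orange handle 20 mm thick, 68 mm long. Stands tip down in the blue rack. Origin at the shank's tip (handle from 40 to 108 mm above it), z along the pin towards the handle. About 150 g. Home, its collar rests on the floor plate and its top stands 111 mm above the bench.
- pin_collar (a point): Centre of the underside of that pin's collar, 32 mm above the pin's tip.
- clamp_left (a point): Top of the T-handle of the red-armed screw clamp at the middle of the frame's +y rail, 132 mm above the bench: the clamp's highest point. The clamp is 60 mm along x here (the handle's bar), and reaches 58 mm further to +y.
- clamp_right (a point): The same on the -y rail, mirrored: it reaches 58 mm further to -y.
- rack: Fixed blue steel block 120 x 55 x 40 mm (x, y, z) that stores pins; the loose pin stands in the hole in its middle, tip 8 mm above the bench, collar on the block's top. Two short black bolts, 13 mm high above the top, sit in it at x -38 and +38 mm. Origin: centre of its underside. Position and yaw vary; it and the post may change places.
- pin_set: A second, identical pin, already home in the frame's other hole (x +45, y -75 mm of fixture): leave it there. Its top stands 111 mm above the bench. Origin at the tip of its shank, z up.
- post: The post: aluminium rectangular tube like the stub, 60 mm along its x, 40 mm along its y, 160 mm along z, wall 4 mm, open at both ends, about 320 g (varies). Stands upright on the bench, at any yaw within 0.5 rad. Origin: centre of its lower end. A half turn about z makes no difference.
- post_foot (a point): Centre of the post's lower end (same as the post's origin).
- magnet: Bystander: red arrow-shaped welding magnet lying flat, about 110 x 64 x 18 mm. Origin under its middle.
- marker: Bystander: blue paint marker with white cap, lying, 140 x 18 x 16 mm. Origin under its middle, x along it.
- spray_can: Bystander: standing spray can with a yellow label, 60 mm diameter, 180 mm high. Origin at the centre of its base.
Mind the look-alikes: they are no part of the job. Leave any turquoise look-alike of the pin_set alone. There is more than one size of the post; the job needs the smaller.

How it is judged:
On the way:
1. the loose pin is home in the free hole, collar on the floor plate, and let go, while the post has not been brought over the stub yet (horizontal distance between pin_collar and free_hole below 0.004 m and z of pin_collar in the frame of fixture below 0.0385 m and angle between pin's own z axis and vertical below 0.07 rad and contact force between pin and the fingers below 0.2 N and linear speed of pin below 0.02 m/s and horizontal distance between post_foot and stub_top above 0.1 m), for 0.2 s.
At the end, for the whole second after the job is handed in: The post hangs at rest in the gripper, foot 2 to 9 mm above the stub, centred within 5 mm, turned with it within 4 degrees and upright within 3, touching nothing else; the loose pin is released and home in the free hole (collar within 3.5 mm of the plate), the other pin still home (z of post_foot in the frame of stub_top between 0.002 and 0.009 m and horizontal distance between post_foot and stub_top below 0.005 m and angle between the x axis of post and the x axis of fixture, either way round below 0.07 rad and angle between post's own z axis and vertical below 0.05 rad and contact force between post and the fingers above 2 N and contact force between post and fixture below 0.1 N and contact force between post and pin below 0.1 N and contact force between post and pin_set below 0.1 N and linear speed of post below 0.01 m/s and horizontal distance between pin_collar and free_hole below 0.004 m and z of pin_collar in the frame of fixture below 0.0385 m and angle between each of pin, pin_set's own z axis and vertical below 0.07 rad and contact force between pin and the fingers below 0.2 N and distance of pin_set from where it was at the start of the episode below 0.006 m); the arm keeps its last pose, push and grip.
It fails at once if the post bumps against the frame, the stub or a clamp (over 3 N) (contact force between post and fixture above 3 N).
It fails at once if the post bumps against a pin or the rack (over 3 N) (contact force between post and pin above 3 N or contact force between post and pin_set above 3 N or contact force between post and rack above 3 N).
It fails at once if the pin already in the frame is pulled or tipped (distance of pin_set from where it was at the start of the episode above 0.01 m).
It fails at once if the magnet, marker or spray can is moved by more than 20 mm or tipped (distance of any of magnet, marker, spray_can from where it was at the start of the episode above 0.02 m or angle between any of magnet, marker, spray_can's own z axis and vertical above 0.35 rad).
It also fails if it takes over 61 s, if anything falls off the work surface, if the arm or the gripper's body presses on something with over 40 N, if the wrist force passes 120 N, or if a joint passes its speed limit or range.

## Robot

A 6-joint arm with a two-finger parallel gripper is mounted at the origin on the work surface. World frame = base frame: x ahead of the robot, y to its left, z up, the work surface at z = 0. Lengths are in m, angles in rad, forces in N, time in s.
With the tool pointing down it reaches from about 0.275 to 0.775 m from the base axis. Payload 14.6 kg.
Tool frame: the origin (TCP) lies at the very end of the fingers, on their centre line; the grasp point (between the pads) lies 19 mm behind it; z points along the fingers, y is the line along which they close (so a half turn about z gives the same grasp; the last joint's range is limited). The gripper opens to 85 mm and grips with 20 to 120 N. Pads are 22 mm wide; open, the fingers measure 114 mm over their backs; the gripper's body (76 mm by 85 mm) begins 54 mm behind the grasp point. The pads swing forward as they close: fully open they stand 13 mm farther back than shut.
Start: joints at [1.08, 0.263, -0.048, 1.259, 0, 1.415], TCP at [0.173, 0.496, 0.231] pointing down, gripper open.
Joint ranges: [-2.65, 2.65], [-0.89, 1.7], [-1.18, 1.37], [-2.13, 2.11], [-1.35, 1.29], [-3.14, 3.14]. Speed limits (rad/s): [1.89, 1.89, 2.57, 2.79, 3.14, 3.14].

## Interface

Orientations are given as a rotation vector (axis times angle).
In Python, from bench import * gives the robot as it stands.
- The arm moves only by the tool inch_along, called after "Request:" as name(argument=value, ...), one argument or row to a line, values as JSON. Schema: {"type":"object","properties":{"segments":{"type":"array","items":{"type":"array","prefixItems":[{"type":"array","items":{"type":"number"},"minItems":3,"maxItems":3},{"type":"number"}],"minItems":2,"maxItems":2},"minItems":1,"maxItems":12},"finger_gap":{"type":"number"},"force":{"type":"number"},"only":{"type":"string"},"quiet":{"type":"boolean"},"lines":{"type":"string"}},"required":["segments"],"additionalProperties":false}. segments is a list of rows, 1 to 12 of them, each written [[dx, dy, dz], turn]: dx, dy, dz in m, then a turn about the tool's z in rad; each row shifts and turns the commanded pose from where the row before left it, along the tool's axes as they then stand; what a row does not reach is not made up. A row lasts 1/8 s, in which the tool goes at most 0.0625 m and 0.188 rad, less where a joint would pass 70% of its speed; a pose out of reach is approached as far as the arm can. finger_gap is the finger opening in m, set as the call begins (left out keeps the last). The fingers move at their own pace and stop on an object; force is the grip in N (left out, the last holds). Time passes only in rows, so rows that do not move let the fingers close. The tool returns the time, the measured TCP pose, the force, the opening and the grip force at its end. only (a regular expression) keeps the lines of the reply that match it, lines (a string "A,B") keeps lines A to B, and quiet returns only ok. Input that does not fit is refused with a message, and nothing moves.
- get_state(): the state, without advancing time (a new reading comes with each control period).
- get_image(name): name is "scene" or "top" or "wrist"; returns a dict with "frame" (384x512x3 uint8, red, green, blue), "mtx" (3x3 intrinsics, pixels), "T" (4x4, takes a point from camera to world coordinates); the wrist camera has in their place "mount" (4x4, takes a point from camera to tool coordinates, whose origin is the TCP and whose axes are the flange's). Camera axes: x right, y up, looking along -z (the intrinsics and any distortion apply to the point x, -y, -z); pixel columns grow to the right and rows downward; lengths in m; the calibration is good to about 2 mm. A picture is of the moment at which its call begins: read the wrist's pose just before it. There is no depth.
- close_job(): hands the job in; it is judged then, once.
The state is a dict: "time_s": time; "joint_pos": joint angles; "joint_vel": joint speeds; "joint_torque": joint torques, N m; "eef_pos": TCP position; "ee_rot": TCP orientation; "wrist_force": force on the tool from outside, world axes, zero at the start; "torque": the same for the moment, N m; "opening": finger opening in m; "finger_force": force on a finger pad.
Only numpy, scipy, OpenCV 4.12 (cv2) and the standard library are available. Lean on these libraries where they do the work, as an engineer would, in place of code of your own. Each camera call takes 0.05 s, during which the arm holds its last target. There are 200 camera calls.

## Working session

There is one attempt and no reset: what is moved stays moved. The work goes in short steps, Python scripts to look and compute and a tool call to move; the robot and the scene stay as the last step left them, time stands still between calls to the robot, and variables do not carry over. Pictures are saved under pics/ and viewed, at most 11 in all, crops included, and the job is handed in when it is done.

```bash
mkdir -p pics; ls
```

Create h.py:
```python
from bench import *
import numpy as np, cv2
from scipy.spatial.transform import Rotation as R
def grab(name,fn=None):
    s=get_state(); im=get_image(name)
    if 'T' in im: T=np.array(im['T'])
    else:
        W=np.eye(4);W[:3,:3]=R.from_rotvec(s['ee_rot']).as_matrix();W[:3,3]=s['eef_pos'];T=W@np.array(im['mount'])
    if fn: cv2.imwrite('pics/'+fn,im['frame'][:,:,::-1])
    return im,T,np.array(im['mtx'])
def ray(T,K,u,v,z,dist=None):
    p=np.linalg.inv(K)@[u,v,1]; d=T[:3,:3]@[p[0],-p[1],-p[2]]; o=T[:3,3]
    return o+d*(z-o[2])/d[2]
def proj(T,K,P):
    P=np.atleast_2d(P); c=(P-T[:3,3])@T[:3,:3]; c=c*[1,-1,-1]; q=c@K.T; return q[:,:2]/q[:,2:]
```

Run:
```python
from h import *
for n in('scene','top','wrist'):
    im,T,K=grab(n,n+'0.png'); print(n,[k for k in im],K.round(1).tolist(),T.round(3).tolist())
    if 'mount' in im: print(np.array(im['mount']).round(4).tolist())
    for k in im:
        if k not in('frame','mtx','T','mount'): print(k,im[k])
print(get_state())
```

```bash
python3 -c "
import cv2,numpy as np
"
```

```text
pics
scene ['frame', 'mtx', 'T'] [[446.6, 0.0, 257.0], [0.0, 446.6, 195.3], [0.0, 0.0, 1.0]] [[-0.048, -0.705, 0.708, 1.431], [0.999, -0.045, 0.022, 0.014], [0.016, 0.708, 0.706, 0.99], [0.0, 0.0, 0.0, 1.0]]
top ['frame', 'mtx', 'T'] [[477.2, 0.0, 265.1], [0.0, 477.2, 191.1], [0.0, 0.0, 1.0]] [[-0.004, 0.995, -0.103, 0.373], [-1.0, -0.003, 0.012, 0.015], [0.012, 0.103, 0.995, 1.651], [0.0, 0.0, 0.0, 1.0]]
wrist ['frame', 'mtx', 'mount'] [[275.5, 0.0, 254.5], [0.0, 275.5, 194.9], [0.0, 0.0, 1.0]] [[0.33, -0.892, -0.31, 0.095], [0.944, 0.311, 0.108, 0.523], [-0.0, -0.328, 0.945, 0.373], [0.0, 0.0, 0.0, 1.0]]
[[-0.0, 0.9446, 0.3282, 0.0829], [1.0, 0.0003, -0.0008, 0.0], [-0.0008, 0.3282, -0.9446, -0.1416], [0.0, 0.0, 0.0, 1.0]]
{'time_s': 0.15, 'joint_pos': array([ 1.07968753e+00,  2.63434594e-01, -4.87599749e-02,  1.25939983e+00,
        1.08681212e-05,  1.41550864e+00]), 'joint_vel': array([ 0.00271729, -0.00138437,  0.00229922, -0.00095328, -0.00137204,
        0.00072261]), 'joint_torque': array([ 3.13767923e-03, -6.37824225e+01,  3.84649122e+01,  1.04959344e-02,
        1.36250659e-06, -1.39488284e-05]), 'eef_pos': array([0.17291359, 0.4955008 , 0.23093584]), 'ee_rot': array([-5.24987207e-01, -3.09714936e+00,  1.18318463e-03]), 'wrist_force': array([ 0.28345245, -0.56075886,  0.57515512]), 'torque': array([0.05592224, 0.03533615, 0.01305256]), 'finger_force': 0.0, 'opening': 0.0855415415172381}
```

View pics/top0.png

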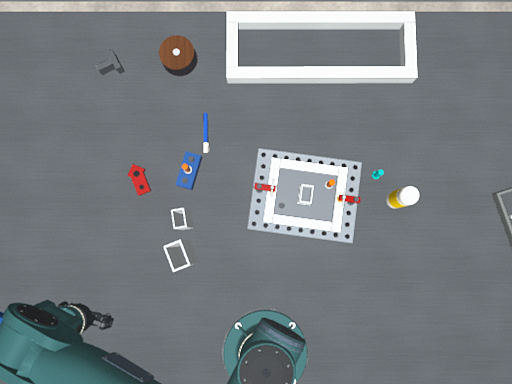

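View pics/scene0.png

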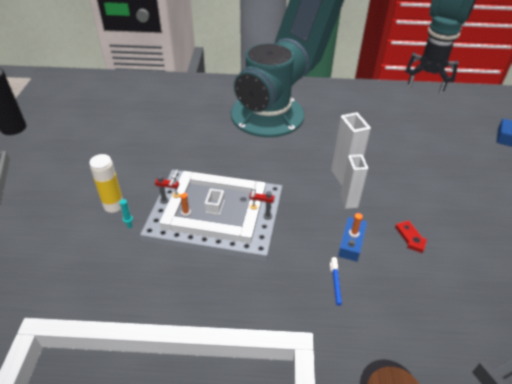

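The top view shows the rack at about (189,171) with the loose pin at (186,168), and the small post at (179,219) with the larger look-alike at (177,256). The fixture stub is at (306,194), the free hole at (282,206), pin_set at (330,184), the turquoise look-alike at (377,174), the magnet at (139,180), the marker at (206,132) and the can at (403,197). In the scene view the small post is the shorter one, at (357,160).

Run:
```python
from h import *
im,T,K=grab('top')
for n,u,v,z in [('pin',185,167,.116),('rack',189,171,.04),('rackends',195,153,.04),('rackends',183,188,.04),('post',179,217,.16),('p2',176,254,.2),('stub',306,194,.075),('hole',282,206,.035),('pinset',330,184,.111),('clL',262,187,.12),('clR',350,199,.12),('magnet',139,180,.02),('marker',206,132,.016)]:
    print(n,ray(T,K,u,v,z).round(3))
M=R.from_rotvec(get_state()['ee_rot']).as_matrix();print(M.round(3))
f=im['frame'][:,:,::-1]
a=cv2.resize(f[105:290,120:230],None,fx=4,fy=3.2*1.25,interpolation=cv2.INTER_CUBIC)
```

```text
pin [0.611 0.256 0.116]
rack [0.609 0.255 0.04 ]
rackends [0.671 0.235 0.04 ]
rackends [0.551 0.274 0.04 ]
post [0.447 0.266 0.16 ]
p2 [0.334 0.267 0.2  ]
stub [ 0.526 -0.139  0.075]
hole [ 0.489 -0.061  0.035]
pinset [ 0.555 -0.214  0.111]
clL [0.545 0.007 0.12 ]
clR [ 0.505 -0.277  0.12 ]
magnet [0.581 0.429 0.02 ]
marker [0.75  0.201 0.016]
[[-0.944  0.329 -0.   ]
 [ 0.329  0.944 -0.001]
 [ 0.    -0.001 -1.   ]]
```

Request:
inch_along(
  segments=[
    [[-0.055, -0.009, 0], 0],
    [[-0.055, -0.009, 0], 0],
    [[-0.055, -0.009, 0], 0],
    [[-0.055, -0.009, 0], 0],
    [[-0.055, -0.009, 0], 0],
    [[-0.055, -0.009, 0], 0],
    [[-0.055, -0.009, 0], 0],
    [[-0.055, -0.009, 0], 0],
    [[-0.052, -0.01, 0], 0],
    [[0, 0, 0], 0.18],
    [[0, 0, 0], 0.18],
    [[0, 0, 0], 0.18],
  ],
)

```text
time_s: 1.7
eef_pos: [0.6106, 0.256, 0.2309]
ee_rot: [-1.341, -2.841, 0.001]
wrist_force: [-1.1, 0.5, 0.0]
opening: 0.0858
finger_force: 0.0
```

Request:
inch_along(
  segments=[
    [[0, 0, 0], 0.18],
    [[0, 0, 0], 0.18],
    [[0, 0, 0], 0.18],
    [[0, 0, 0], 0.17],
    [[0, 0, 0], 0],
  ],
)

```text
time_s: 2.33
eef_pos: [0.6104, 0.2561, 0.2311]
ee_rot: [-2.237, -2.206, 0.001]
wrist_force: [0.0, 0.1, 0.6]
opening: 0.0855
finger_force: 0.0
```

Run:
```python
from h import *
im,T,K=grab('wrist','w1.png')
s=get_state();print(s['eef_pos'],R.from_rotvec(s['ee_rot']).as_matrix().round(3),s['joint_pos'].round(2))
print(proj(T,K,[[.611,.256,.116],[.609,.255,.04],[.447,.266,.16]]))
```

```text
[0.61046292 0.25612446 0.23110761] [[ 0.011  1.    -0.   ]
 [ 1.    -0.011 -0.   ]
 [-0.    -0.    -1.   ]] [0.27 0.51 0.34 1.41 0.   1.86]
[[253.17131249 190.31549077]
 [251.80510811 172.04936398]
 [ 52.80767634 198.13842369]]
```

View pics/w1.png

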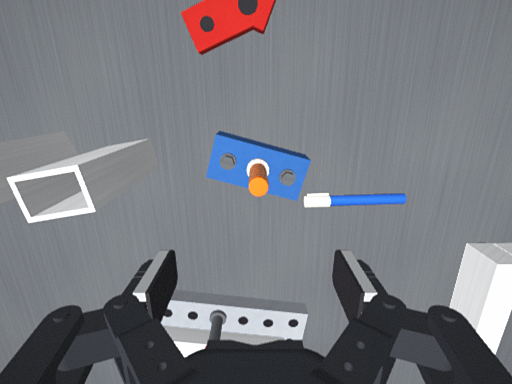

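The pin's top face is at about (258,187) on the blue rack. The small post's top corners are at about (11,180), (80,167), (94,210) and (30,221), and the marker and magnet are clear of both.

Run:
```python
from h import *
im,T,K=grab('wrist')
f=im['frame'].astype(int);m=((f[:,:,0]>170)&(f[:,:,1]>60)&(f[:,:,1]<150)&(f[:,:,2]<80)).astype(np.uint8)
m[:130]=0;n,l,st,c=cv2.connectedComponentsWithStats(m);print(st[1:].tolist(),c[1:])
ys,xs=np.nonzero(m);print([(y,xs[ys==y].min(),xs[ys==y].max(),f[y,258].tolist()) for y in range(160,200,2) if (ys==y).any()])
for p in((258.5,187),(258.5,186)):print(ray(T,K,*p,.116))
print('collar',ray(T,K,258,168,.048))
C=np.array([ray(T,K,*p,.16)[:2] for p in((11,180),(80,167),(94,210),(30,221))])
print(C,C.mean(0),[np.linalg.norm(C[i]-C[i-1]) for i in range(4)],np.degrees(np.arctan2(*(C[1]-C[0])[::-1])),np.degrees(np.arctan2(*(C[2]-C[3])[::-1])))
```

```text
[[249, 164, 19, 21, 92]] [[255.38043478 173.7173913 ]]
[(164, np.int64(255), np.int64(256), [142, 97, 84]), (166, np.int64(252), np.int64(256), [148, 94, 67]), (168, np.int64(251), np.int64(257), [150, 93, 56]), (170, np.int64(251), np.int64(258), [178, 103, 61]), (172, np.int64(251), np.int64(257), [153, 103, 80]), (174, np.int64(251), np.int64(255), [142, 105, 88]), (176, np.int64(251), np.int64(260), [191, 92, 32]), (178, np.int64(251), np.int64(263), [255, 166, 59]), (180, np.int64(250), np.int64(265), [255, 170, 56]), (182, np.int64(249), np.int64(267), [255, 172, 57]), (184, np.int64(267), np.int64(267), [255, 169, 55])]
[0.61626721 0.2593603  0.116     ]
[0.6162738  0.26038233 0.116     ]
collar [0.61667215 0.26200062 0.048     ]
[[0.41734802 0.28135896]
 [0.47495944 0.29135708]
 [0.4786211  0.2547066 ]
 [0.42258857 0.24533364]] [0.44837928 0.26818907] [np.float64(0.03640449267104985), np.float64(0.05847254656243924), np.float64(0.03683294132007341), np.float64(0.05681106675237736)] 9.845283536613378 9.496346635173014
```

Request:
inch_along(
  segments=[
    [[0.0045, 0.006, 0.02], 0],
    [[0, 0, 0.05], 0],
    [[0, 0, 0.05], 0],
    [[0, 0, 0.028], 0],
    [[0, 0, 0], 0],
    [[0, 0, 0], 0],
  ],
)

```text
time_s: 3.18
eef_pos: [0.6172, 0.2607, 0.0847]
ee_rot: [2.236, 2.206, 0.002]
wrist_force: [0.4, 0.6, 0.5]
opening: 0.0856
finger_force: 0.0
```

Request:
inch_along(
  segments=[
    [[0, 0, 0], 0],
    [[0, 0, 0], 0],
    [[0, 0, 0], 0],
    [[0, 0, 0], 0],
    [[0, 0, 0], 0],
    [[0, 0, 0], 0],
  ],
  finger_gap=0.012,
  force=60,
)

```text
time_s: 3.92
eef_pos: [0.6163, 0.2606, 0.0836]
ee_rot: [-2.238, -2.205, 0.0]
wrist_force: [-2.4, -0.3, 6.6]
opening: 0.0184
finger_force: 58.4
```

Request:
inch_along(
  segments=[
    [[0, 0, -0.04], 0],
    [[0, 0, -0.06], 0],
    [[0, 0, -0.06], 0],
    [[-0.04, -0.009, 0], 0],
    [[-0.055, -0.013, 0], 0],
    [[-0.055, -0.013, 0], 0],
    [[-0.055, -0.013, 0], 0],
    [[-0.055, -0.013, 0], 0],
    [[-0.055, -0.013, 0], 0],
    [[-0.045, -0.01, 0], 0],
    [[-0.02, 0, 0], 0],
    [[0, 0, 0], 0],
  ],
)

```text
time_s: 5.42
eef_pos: [0.527, -0.1189, 0.2431]
ee_rot: [-2.24, -2.203, -0.0]
wrist_force: [-0.3, 0.8, -2.1]
opening: 0.0183
finger_force: 59.1
```

Request:
inch_along(
  segments=[
    [[0, 0, 0], 0],
    [[0, 0, 0], 0],
  ],
)

```text
time_s: 5.68
eef_pos: [0.5271, -0.1171, 0.2433]
ee_rot: [-2.236, -2.206, -0.0]
wrist_force: [0.1, 1.2, -1.4]
opening: 0.0184
finger_force: 59.1
```

Run:
```python
from h import *
im,T,K=grab('wrist','w2.png')
s=get_state();print(s['eef_pos'],R.from_rotvec(s['ee_rot']).as_matrix().round(3),s['joint_pos'].round(2))
```

```text
[ 0.5270907  -0.11717692  0.24328382] [[ 0.014  1.    -0.   ]
 [ 1.    -0.014  0.   ]
 [ 0.    -0.    -1.   ]] [-0.37  0.29  0.02  1.3   0.    1.21]
```

View pics/w2.png

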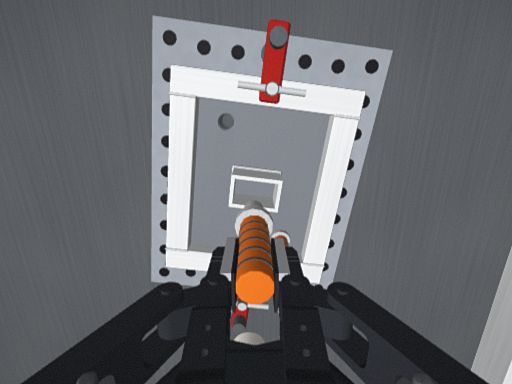

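The free hole is at about (226,121), the stub's top spans about (230–282,168–211), and the clamp_left T-handle is at (272,89). The pin hangs straight at about (253,215). I'll zoom in to get precise corners.

Run:
```python
import cv2
f=cv2.imread('pics/w2.png')[60:220,150:380]
cv2.imwrite('pics/w2c.png',cv2.resize(f,None,fx=3.4,fy=3.4,interpolation=cv2.INTER_CUBIC))
```

```text
(no output)
```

View pics/w2c.png

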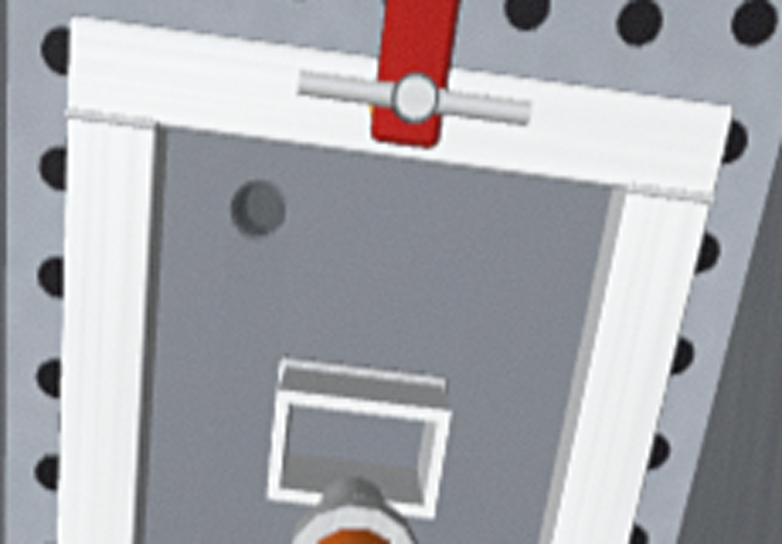

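Create fit.py:
```python
from h import *
from scipy.optimize import least_squares
def fit(T,K,pts,px,x0=(.526,-.135,-.1)):
    pts=np.array(pts)/1000;px=np.array(px,float)
    def w(p):
        c,s=np.cos(p[2]),np.sin(p[2]);q=pts.copy();q[:,0]=p[0]+c*pts[:,0]-s*pts[:,1];q[:,1]=p[1]+s*pts[:,0]+c*pts[:,1];return q
    r=least_squares(lambda p:(proj(T,K,w(p))-px).ravel(),x0,loss='soft_l1');return r.x,(proj(T,K,w(r.x))-px).round(1)
```

Run:
```python
from fit import *
im,T,K=grab('wrist')
pts=[(-45,75,35),(-30,20,75),(30,20,75),(30,-20,75),(-30,-20,75),(-110,130,55),(110,130,55),(-80,100,55),(80,100,55)]
X=np.array([(258,209),(277,388),(452,411),(433,519),(268,498),(72,17),(730,106),(157,124),(622,187)],float)
px=(X+.5)/3.4-.5+[150,60]
pts+=[(-140,180,25),(140,180,25),(-140,-180,25)];px=np.vstack([px,[(153,16),(392,51),(151,281)]])
p,r=fit(T,K,pts,px);print(p,r.tolist())
s=get_state();M=R.from_rotvec(s['ee_rot']).as_matrix();e=np.array(s['eef_pos']);print(e)
h=ray(T,K,*px[0],.035);print('hole',h)
c,sn=np.cos(p[2]),np.sin(p[2]);H=np.array([p[0]+c*-.045-sn*.075,p[1]+sn*-.045+c*.075]);print('hole fit',H)
print('stub',np.mean([ray(T,K,*q,.075) for q in px[1:5]],0))
print('pin tip px pred',proj(T,K,[e-[0,0,.0756]]),proj(T,K,[e+[0,0,.0324]]))
print('tool delta',M.T@np.r_[H-e[:2],0], M.T@np.r_[h[:2]-e[:2],0])
```

```text
[ 0.52900825 -0.13916986 -0.13959653] [[0.5, 0.7], [0.1, 0.9], [-0.3, 0.4], [0.1, -0.1], [-0.5, 0.4], [-1.4, -0.9], [2.2, 0.1], [-0.3, 0.4], [1.9, 0.4], [-1.4, -1.1], [0.7, -1.2], [-0.5, 0.7]]
[ 0.52701992 -0.11730641  0.24324957]
hole [ 0.49426124 -0.05775218  0.035     ]
hole fit [ 0.49488176 -0.05863798]
stub [ 0.52918202 -0.1387004   0.075     ]
pin tip px pred [[252.22790303 204.9078778 ]] [[250.71844712 287.11468093]]
tool delta [ 5.82209990e-02 -3.29417726e-02  9.33416769e-06] [ 5.90981901e-02 -3.35744171e-02  9.48704792e-06]
```

Request:
inch_along(
  segments=[
    [[0.03, -0.017, 0], 0],
    [[0.0285, -0.0175, 0], 0],
    [[0, 0, 0], 0],
    [[0, 0, 0.04], 0],
    [[0, 0, 0.05], 0],
    [[0, 0, 0.03], 0],
    [[0, 0, 0], 0],
    [[0, 0, 0], 0],
  ],
)

```text
time_s: 6.78
eef_pos: [0.4941, -0.0594, 0.1245]
ee_rot: [2.237, 2.204, 0.001]
wrist_force: [0.1, -0.3, -1.1]
opening: 0.0184
finger_force: 59.1
```

Request:
inch_along(
  segments=[
    [[0, 0, 0.006], 0],
    [[0, 0, 0.006], 0],
    [[0, 0, 0], 0],
  ],
)

```text
time_s: 7.15
eef_pos: [0.4931, -0.0591, 0.111]
ee_rot: [-2.238, -2.204, 0.0]
wrist_force: [0.4, 0.4, -2.5]
opening: 0.0184
finger_force: 59.1
```

Run:
```python
from h import *
im,T,K=grab('wrist')
f=im['frame'][100:300,150:360]
cv2.imwrite('pics/w3.png',cv2.resize(f[:,:,::-1],None,fx=3,fy=3,interpolation=cv2.INTER_CUBIC))
print(get_state()['eef_pos'])
```

```text
[ 0.49314478 -0.05910523  0.11121462]
```

View pics/w3.png

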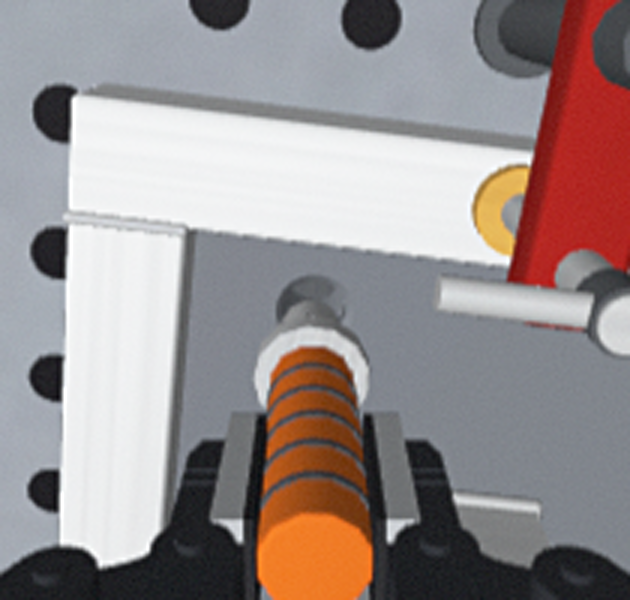

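The tip is at the hole's near edge: the hole centre is at crop (312,308) and the tip at about (308,322), so the pin sits a few mm short along tool x. I'll check the numbers.

Run:
```python
from h import *
im,T,K=grab('wrist')
e=np.array(get_state()['eef_pos'])
cr=lambda P:((proj(T,K,P)-[150,100]+.5)*3-.5).round(1).tolist()
print('tip,collar under,collar top,top',cr([e+[0,0,d-.0756] for d in(0,.032,.04,.108)]))
print('hole',cr([[.49488,-.05864,.035],[.4942,-.0578,.035]]))
a=np.linspace(0,2*np.pi,8,endpoint=False)
print('collar ring',cr([e+[.014*np.cos(t),.014*np.sin(t),-.0356] for t in a]))
print('hole11',cr([np.r_[.49488+.011*np.cos(t),-.05864+.011*np.sin(t),.035] for t in a]))
g=lambda X,Y,z:ray(T,K,(X+.5)/3-.5+150,(Y+.5)/3-.5+100,z)
print(g(312,308,.035),g(315,555,.1436))
```

```text
tip,collar under,collar top,top [[308.5, 315.6], [307.7, 362.9], [307.5, 376.9], [304.4, 562.6]]
hole [[314.1, 312.9], [311.7, 310.2]]
collar ring [[366.9, 376.1], [349.4, 337.5], [306.4, 321.7], [264.0, 338.7], [248.1, 377.8], [266.9, 415.1], [308.5, 429.7], [349.5, 413.9]]
hole11 [[353.1, 312.4], [341.6, 286.5], [313.5, 275.9], [285.8, 287.3], [275.2, 313.5], [287.3, 338.8], [314.7, 348.8], [341.8, 338.0]]
[ 0.49430234 -0.05714642  0.035     ] [ 0.49497821 -0.05786026  0.1436    ]
```

Request:
inch_along(
  segments=[
    [[0.002, 0, 0], 0],
    [[0, 0, 0.004], 0],
    [[0, 0, 0.006], 0],
    [[0, 0, 0.006], 0],
    [[0, 0, 0], 0],
  ],
)

```text
time_s: 7.88
eef_pos: [0.493, -0.0571, 0.0947]
ee_rot: [-2.238, -2.204, 0.001]
wrist_force: [-0.9, 1.0, -1.0]
opening: 0.0183
finger_force: 59.0
```

Request:
inch_along(
  segments=[
    [[0, 0, 0.006], 0],
    [[0, 0, 0.005], 0],
    [[0, 0, 0.004], 0],
    [[0, 0, 0], 0],
    [[0, 0, 0], 0],
  ],
)

```text
time_s: 8.5
eef_pos: [0.4934, -0.0572, 0.0804]
ee_rot: [2.238, 2.205, 0.0]
wrist_force: [0.1, 0.3, -1.4]
opening: 0.0182
finger_force: 59.0
```

Request:
inch_along(
  segments=[
    [[0, 0, 0.002], 0],
    [[0, 0, 0.001], 0],
    [[0, 0, 0], 0],
  ],
)

```text
time_s: 8.88
eef_pos: [0.4936, -0.0573, 0.0784]
ee_rot: [2.237, 2.204, 0.001]
wrist_force: [-6.2, 0.5, 19.4]
opening: 0.0184
finger_force: 61.8
```

Request:
inch_along(
  segments=[
    [[0, 0, 0], 0],
    [[0, 0, 0], 0],
    [[0, 0, 0], 0],
    [[0, 0, 0], 0],
  ],
  finger_gap=0.045,
)

```text
time_s: 9.38
eef_pos: [0.4933, -0.0571, 0.0772]
ee_rot: [-2.238, -2.205, 0.0]
wrist_force: [-0.1, 0.0, -0.0]
opening: 0.045
finger_force: 0.0
```

Request:
inch_along(
  segments=[
    [[0, 0, -0.03], 0],
    [[0, 0, -0.06], 0],
    [[0, 0, -0.06], 0],
    [[0, 0, -0.06], 0],
    [[0.05, -0.008, -0.01], 0],
    [[0.055, -0.0085, 0], 0],
    [[0.055, -0.0085, 0], 0],
    [[0.055, -0.0085, 0], 0],
    [[0.055, -0.0085, 0], 0],
    [[0.0545, -0.008, 0], -0.1],
    [[0, 0, 0], -0.18],
    [[0, 0, 0], -0.18],
  ],
  finger_gap=0.085,
)

```text
time_s: 10.88
eef_pos: [0.4479, 0.2689, 0.297]
ee_rot: [-1.666, -2.663, 0.001]
wrist_force: [-0.5, -0.0, -0.5]
opening: 0.0852
finger_force: 0.0
```

Request:
inch_along(
  segments=[
    [[0, 0, 0], -0.18],
    [[0, 0, 0], -0.18],
    [[0, 0, 0], -0.18],
    [[0, 0, 0], -0.18],
    [[0, 0, 0], -0.18],
    [[0, 0, 0], -0.18],
    [[0, 0, 0], -0.18],
    [[0, 0, 0], -0.03],
    [[0, 0, 0], 0],
  ],
)

```text
time_s: 12.0
eef_pos: [0.4482, 0.2681, 0.2972]
ee_rot: [0.253, -3.131, 0.0]
wrist_force: [0.1, -0.6, 0.3]
opening: 0.0852
finger_force: 0.0
```

Run:
```python
from h import *
s=get_state();print(s['eef_pos'],R.from_rotvec(s['ee_rot']).as_matrix().round(3),s['joint_pos'].round(2))
im,T,K=grab('wrist','w4.png')
im1,T1,K1=grab('top');im2,T2,K2=grab('scene')
for zz in(.16,.2,.22,.24,.26,.28):
    P=ray(T1,K1,177,244+2,zz); 
    print(zz,proj(T2,K2,[ray(T1,K1,176,254,zz)]).round(0),proj(T2,K2,[ray(T1,K1,179,217,zz)]).round(0))
```

```text
[0.44816348 0.26807902 0.29723439] [[-0.987 -0.16  -0.   ]
 [-0.16   0.987 -0.   ]
 [ 0.    -0.    -1.   ]] [0.38 0.25 0.11 1.43 0.   0.22]
0.16 [[355. 138.]] [[357. 162.]]
0.2 [[355. 127.]] [[357. 151.]]
0.22 [[355. 122.]] [[357. 145.]]
0.24 [[355. 116.]] [[357. 139.]]
0.26 [[355. 111.]] [[357. 133.]]
0.28 [[355. 105.]] [[357. 127.]]
```

View pics/w4.png

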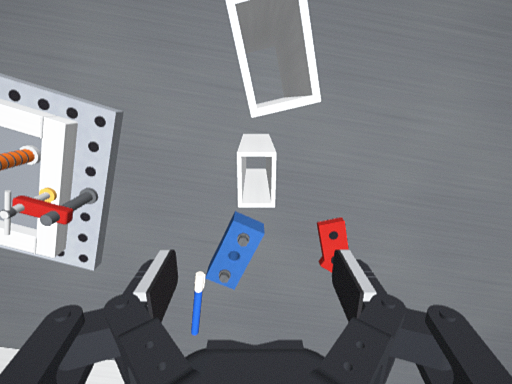

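The small post's top is now square in the view, with corners at about (237,152), (276,152), (275,207) and (238,207). The taller look-alike is at (275,55), with its near edge running from (253,116) to (321,99), and the rack is empty.

Run:
```python
from h import *
im,T,K=grab('wrist')
g=cv2.cvtColor(im['frame'],cv2.COLOR_RGB2GRAY).astype(int)
print('row180',g[170,228:284].tolist());print('col256',g[140:215,256].tolist()); print('r200',g[200,228:284].tolist())
s=get_state();e=np.array(s['eef_pos']);M=R.from_rotvec(s['ee_rot']).as_matrix()
for p in((237,152),(276,152),(275.5,207),(238,207),(256.5,179.5)):
    q=ray(T,K,*p,.16); print(q.round(4),(M.T@(q-e)).round(4))
for p in((253,116),(321,99)): print('big',ray(T,K,*p,.22).round(3),ray(T,K,*p,.2).round(3))
```

```text
row180 [131, 129, 131, 132, 130, 129, 129, 124, 137, 245, 255, 255, 255, 224, 164, 162, 162, 172, 238, 239, 238, 236, 237, 237, 235, 236, 236, 235, 237, 237, 236, 236, 236, 236, 237, 237, 240, 243, 135, 114, 125, 123, 119, 175, 255, 255, 255, 255, 148, 116, 120, 124, 125, 124, 123, 122]
col256 [230, 231, 231, 232, 232, 233, 234, 234, 234, 234, 234, 238, 255, 255, 255, 255, 217, 132, 125, 131, 128, 129, 131, 126, 128, 130, 124, 123, 170, 228, 237, 234, 233, 232, 231, 232, 231, 232, 231, 231, 231, 230, 229, 232, 231, 232, 232, 232, 231, 233, 233, 233, 233, 233, 234, 234, 235, 235, 235, 234, 235, 236, 237, 252, 255, 255, 255, 212, 126, 127, 129, 128, 131, 134, 126]
r200 [129, 128, 128, 127, 128, 130, 127, 126, 118, 169, 255, 255, 255, 254, 228, 236, 238, 239, 239, 239, 238, 236, 237, 237, 237, 237, 236, 236, 235, 234, 234, 234, 237, 238, 236, 235, 236, 238, 239, 237, 238, 236, 221, 253, 255, 255, 255, 156, 117, 124, 125, 125, 125, 125, 126, 127]
[0.4194 0.2446 0.16  ] [ 0.0322 -0.0184  0.1373]
[0.413  0.2838 0.16  ] [0.0322 0.0212 0.1373]
[0.4722 0.2945 0.16  ] [-0.028   0.0222  0.1373]
[0.4788 0.2542 0.16  ] [-0.0279 -0.0186  0.1373]
[0.4448 0.269  0.16  ] [0.0031 0.0015 0.1373]
big [0.379 0.255 0.22 ] [0.38  0.255 0.2  ]
big [0.358 0.303 0.22 ] [0.357 0.308 0.2  ]
```

Request:
inch_along(
  segments=[
    [[0.003, 0.0005, 0.03], 0],
    [[0, 0, 0.05], 0],
    [[0, 0, 0.05], 0],
    [[0, 0, 0.03], 0],
    [[0, 0, 0.011], 0],
    [[0, 0, 0], 0],
    [[0, 0, 0], 0],
  ],
)

```text
time_s: 13.08
eef_pos: [0.4458, 0.2684, 0.1275]
ee_rot: [-0.257, 3.129, 0.001]
wrist_force: [-0.8, 0.9, 0.8]
opening: 0.0846
finger_force: 0.0
```

Request:
inch_along(
  segments=[
    [[0, 0, 0], 0],
    [[0, 0, 0], 0],
    [[0, 0, 0], 0],
    [[0, 0, 0], 0],
    [[0, 0, 0], 0],
  ],
  finger_gap=0.03,
  force=60,
)

```text
time_s: 13.7
eef_pos: [0.4454, 0.2683, 0.1268]
ee_rot: [-0.258, 3.13, 0.001]
wrist_force: [-1.2, 1.1, 5.4]
opening: 0.0392
finger_force: 60.5
```

Request:
inch_along(
  segments=[
    [[0, 0, -0.02], 0],
    [[0, 0, -0.05], 0],
    [[0, 0, -0.05], 0],
    [[0, 0, -0.045], 0],
    [[0, 0, 0], 0],
  ],
)

```text
time_s: 14.32
eef_pos: [0.4461, 0.2685, 0.2938]
ee_rot: [-0.257, 3.127, 0.002]
wrist_force: [-0.4, 0.7, -3.6]
opening: 0.0391
finger_force: 61.8
```

Request:
inch_along(
  segments=[
    [[-0.001, -0.03, 0], 0],
    [[-0.002, -0.05, 0], 0],
    [[-0.002, -0.05, 0], 0],
    [[-0.002, -0.05, 0], 0],
    [[-0.002, -0.05, 0], 0],
    [[-0.002, -0.05, 0], 0],
    [[-0.002, -0.05, 0], 0],
    [[-0.002, -0.05, 0], 0],
    [[-0.001, -0.035, 0], 0.1],
    [[0, 0, 0], 0.1],
    [[0, 0, 0], 0.104],
    [[0, 0, 0], 0],
  ],
)

```text
time_s: 15.82
eef_pos: [0.5283, -0.1387, 0.29]
ee_rot: [-0.219, -3.132, -0.001]
wrist_force: [-0.5, -0.2, -3.7]
opening: 0.0395
finger_force: 62.5
```

Request:
inch_along(
  segments=[
    [[0, 0, 0], 0],
    [[0, 0, 0], 0],
    [[0, 0, 0], 0],
  ],
)

```text
time_s: 16.2
eef_pos: [0.5287, -0.1386, 0.2912]
ee_rot: [-0.218, -3.134, -0.0]
wrist_force: [-0.9, -1.2, -3.7]
opening: 0.0393
finger_force: 62.5
```

Run:
```python
from h import *
s=get_state();e=np.array(s['eef_pos']);M=R.from_rotvec(s['ee_rot']).as_matrix();print(e,M.round(4),s['opening'],s['finger_force'])
print('yaw',np.arctan2(M[0,1]*-1,M[1,1]),'delta',M.T@(np.array([.5275,-.139,.2075])-e))
im,T,K=grab('wrist','w5.png')
```

```text
[ 0.52874411 -0.13863597  0.2912088 ] [[-0.9904  0.1385 -0.    ]
 [ 0.1385  0.9904  0.    ]
 [ 0.      0.     -1.    ]] 0.03926122376508519 62.4938428401947
yaw -0.13899663150460437 delta [ 0.00117941 -0.00053609  0.08370881]
```

View pics/w5.png

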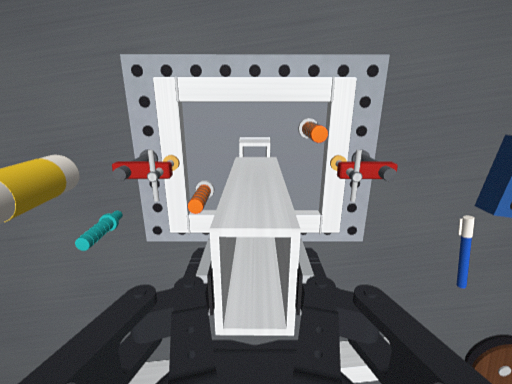

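The post hangs centred and square to the fixture: its foot edge is at about (234–277,157), the stub shows above it at (240–270,138), and both clamps and both pins are clear. I'll zoom in on the foot/stub area.

Run:
```python
from h import *
im,T,K=grab('wrist')
f=im['frame'][120:180,210:300]
cv2.imwrite('pics/w5c.png',cv2.resize(f[:,:,::-1],None,fx=8,fy=8,interpolation=cv2.INTER_CUBIC))
s=get_state();e=np.array(s['eef_pos']);M=R.from_rotvec(s['ee_rot']).as_matrix()
tp=lambda x,y,z:e*[1,1,0]+[0,0,z]+M@[x,y,0]
cr=lambda P:((proj(T,K,P)-[210,120]+.5)*8-.5).round(0).tolist()
print('foot',cr([tp(.03,-.02,e[2]-.1268),tp(.03,.02,e[2]-.1268)]))
print('stubtop',cr([tp(.03,-.02,.075),tp(.03,.02,.075)]),'base',cr([tp(.03,-.02,.035),tp(.03,.02,.035)]),'inner',cr([tp(.026,-.016,.075)]))
```

```text
foot [[197.0, 292.0], [523.0, 292.0]]
stubtop [[235.0, 183.0], [483.0, 183.0]] base [[247.0, 150.0], [471.0, 150.0]] inner [[261.0, 208.0]]
```

View pics/w5c.png

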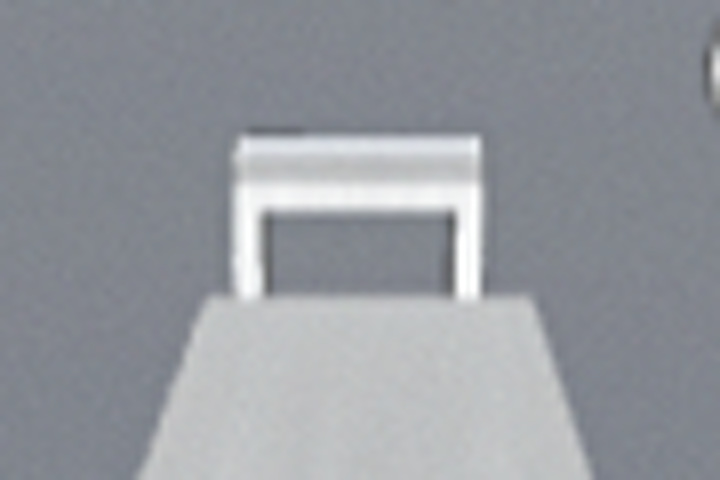

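Request:
inch_along(
  segments=[
    [[0.0007, -0.0013, 0], 0],
    [[0, 0, 0.03], 0],
    [[0, 0, 0.03], 0],
    [[0, 0, 0.014], 0],
    [[0, 0, 0.004], 0],
    [[0, 0, 0], 0],
    [[0, 0, 0], 0],
    [[0, 0, 0], 0],
  ],
)

```text
time_s: 17.3
eef_pos: [0.5281, -0.14, 0.2138]
ee_rot: [0.219, 3.133, -0.0]
wrist_force: [-0.5, 0.1, -3.2]
opening: 0.0391
finger_force: 62.4
```

Run:
```python
from h import *
im,T,K=grab('wrist')
f=im['frame'][120:180,210:300]
cv2.imwrite('pics/w6c.png',cv2.resize(f[:,:,::-1],None,fx=8,fy=8,interpolation=cv2.INTER_CUBIC))
s=get_state();e=np.array(s['eef_pos']);M=R.from_rotvec(s['ee_rot']).as_matrix()
tp=lambda x,y,z:e*[1,1,0]+[0,0,z]+M@[x,y,0]
cr=lambda P:((proj(T,K,P)-[210,120]+.5)*8-.5).round(0).tolist()
print(e,M.round(4).tolist(),'foot',cr([tp(.03,-.02,e[2]-.1268),tp(.03,.02,e[2]-.1268)]))
print('stubtop',cr([tp(.03,-.02,.075),tp(.03,.02,.075)]),'base',cr([tp(.03,-.02,.035),tp(.03,.02,.035)]))
```

```text
[ 0.52802412 -0.13997706  0.2136681 ] [[-0.9902, 0.1393, 0.0005], [0.1393, 0.9902, -0.0002], [-0.0006, -0.0002, -1.0]] foot [[198.0, 290.0], [523.0, 290.0]]
stubtop [[204.0, 272.0], [517.0, 272.0]] base [[223.0, 220.0], [498.0, 220.0]]
```

View pics/w6c.png

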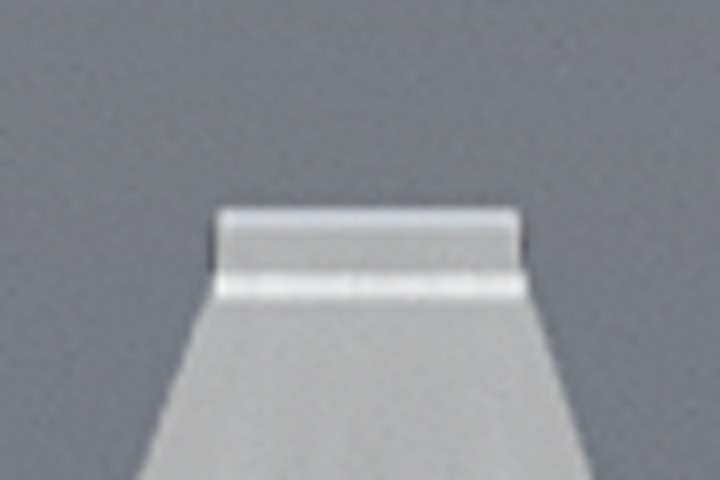

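The foot edge spans about 206–533 at row 297 and the stub edge 213–526 at row 271. Both are centred on column 369.5, so they line up sideways, with about 0.8 mm still to go along tool x.

Request:
inch_along(
  segments=[
    [[0.0008, 0, 0], 0],
    [[0, 0, 0.003], 0],
    [[0, 0, 0.0034], 0],
    [[0, 0, 0], 0],
    [[0, 0, 0], 0],
    [[0, 0, 0], 0],
  ],
)

```text
time_s: 18.1
eef_pos: [0.5271, -0.1398, 0.207]
ee_rot: [0.219, 3.134, -0.0]
wrist_force: [0.1, -0.4, -2.8]
opening: 0.0392
finger_force: 62.4
```

Run:
```python
from h import *
im,T,K=grab('wrist')
s=get_state();e=np.array(s['eef_pos']);M=R.from_rotvec(s['ee_rot']).as_matrix()
g=im['frame'][:,:,1].astype(int);print(e,'col255',g[140:165,255].tolist())
tp=lambda x,y,z:e*[1,1,0]+[0,0,z]+M@[x,y,0]
print('foot',proj(T,K,[tp(.03,0,e[2]-.1268)]),'stub',proj(T,K,[tp(.03,0,.075)]))
im,T,K=grab('scene')
print(proj(T,K,[e*[1,1,0]+[0,0,.075]]))
f=im['frame'][130:230,160:270]
cv2.imwrite('pics/s7.png',cv2.resize(f[:,:,::-1],None,fx=5.5,fy=5.5,interpolation=cv2.INTER_CUBIC))
```

```text
[ 0.52713444 -0.13981931  0.20694448] col255 [124, 121, 127, 120, 122, 122, 120, 125, 187, 205, 189, 176, 174, 177, 175, 176, 187, 183, 177, 177, 175, 177, 180, 178, 176]
foot [[254.60329201 156.01105558]] stub [[254.5976681 155.0074619]]
[[213.43778225 196.74224183]]
```

View pics/s7.png

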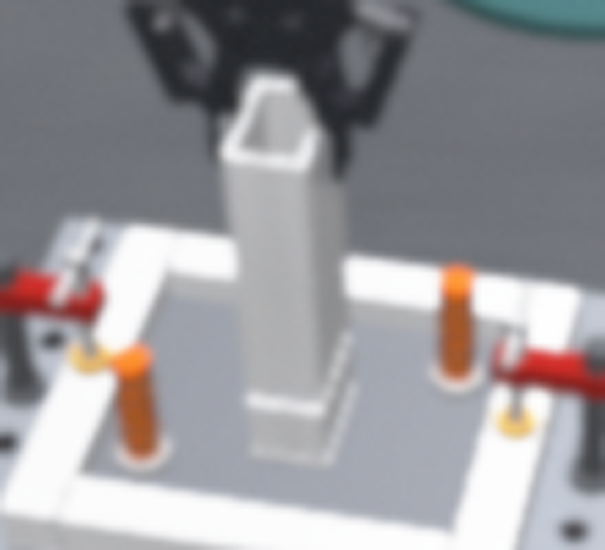

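The scene view shows the post flush above the stub with a narrow open gap, both orange pins seated and nothing touching, so I'm handing in.

```bash
python3 -c "
from bench import *
print(close_job())"
```

```text
the job is handed in; nothing more can be done
None
```

The job is handed in at about 18 s, with no verdict printed: the loose pin is released and seated in the free hole, and the post is still gripped upright over the stub, flush to about 0.5 mm with a gap of about 5 mm, going by the camera images and arm position.

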